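Hold the slip clip open over the order card

ROBOT

A 6-joint arm with a two-finger parallel gripper is mounted at the origin on the work surface. World frame = base frame: x ahead of the robot, y to its left, z up, the work surface at z = 0. Lengths are in m, angles in rad, forces in N, time in s.
With the tool pointing down it reaches from about 0.375 to 0.9 m from the base axis. Payload 3.1 kg.
Tool frame: the origin (TCP) lies at the very end of the fingers, on their centre line; the grasp point (between the pads) lies 19 mm behind it (tcp_to_grasp is the distance from the TCP to the grasp point, in m); z points along the fingers, y is the direction in which the jaws open and shut (so a half turn about z gives the same grasp; the last joint's range is limited). The gripper opens to 85 mm and grips with 20 to 120 N. Pads are 22 mm wide; open, the fingers measure 114 mm over their backs; the gripper's body (76 mm by 85 mm) begins 54 mm behind the grasp point. The pads swing forward as they close: fully open they stand 13 mm farther back than shut.
Start: joints at [-1.472, 0.527, 1.433, -0, 1.181, -0.178], TCP at [0.171, -0.601, 0.231] pointing down, gripper open.
Joint ranges: [-3.08, 3.08], [-0.75, 2.2], [0.22, 2.44], [-1.43, 4.57], [0, 2.65], [-2.85, 2.85]. Speed limits (rad/s): [2.79, 2.79, 3.14, 3.14, 3.14, 3.14].

INTERFACE

Orientations are given as a unit quaternion [x, y, z, w].
In Python, from station import sense, snapshot, camera_info, sign_off, tcp_to_grasp gives the robot as it stands.
- The arm moves only by the shell command python3 -m inch 'ROWS' [FORCE]. ROWS is JSON, a list of rows, each a list of 3 entries, a list of its own where there are three numbers: the closure, from -1 (fully open) to 1 (shut), so that 0 is half open, then the shift along the tool's x, y, z normalised to -1 to 1, where 1 is 10 cm, then the turn, a rotation vector about the tool's x, y, z normalised to -1 to 1, where 1 is 360 degrees. In form: [[jaw, [dx, dy, dz], [ax, ay, az]], ...]. A call has 1 to 20 rows; each row is the pose to reach, as a shift and turn from the pose commanded when the call began, along the tool's axes at that moment, turning the shorter way round; what a row does not reach only later rows make up. A row lasts 1/10 s, in which the tool goes at most 50 mm and 8.59 degrees, less where a joint would pass 70% of its speed; a pose out of reach is approached as far as the arm can. A call with a number of a shift or a turn outside -1 to 1 is refused whole. A call with a gripper value outside its range is refused whole. The fingers move at their own pace and stop on an object; FORCE is the grip in N (left out, the last holds). Time passes only in rows, so rows that repeat a pose let the fingers close. It gives the time, the measured TCP pose, the force and the opening at its end, in the units of the state.
- sense(): the state, without advancing time (a new reading comes with each control period).
- snapshot(name): name is "side" or "top"; returns (picture, depth): 384x512x3 uint8, blue, green, red; 384x512 float32, m along the optical axis (not along the pixel's ray), 0 where there is no reading.
- camera_info(name): a dict with "K" (3x3 intrinsics, pixels), "origin" and "orientation" of the camera in the world. Camera axes: x right, y down, z forward; pixel columns grow to the right and rows downward; lengths in m; the calibration is good to about 2 mm. A picture is of the moment at which its call begins. camera_info takes no time and is no camera call.
- sign_off(): hands the job in, once; it reports no verdict.
The state is a dict: "t": time; "q": joint angles; "qd": joint speeds; "tau": joint torques, N m; "tcp_pos": TCP position; "tool_rot": TCP orientation; "force": force on the tool from outside, world axes, zero at the start; "ft_torque": the same for the moment, N m; "finger_gap": opening from 0.0 (shut) to 1.0 (fully open).
Only numpy, scipy, OpenCV 4.12 (cv2) and the standard library are available. Lean on these libraries where they do the work, as an engineer would, in place of code of your own. Each camera call takes 0.05 s, during which the arm holds its last target.

TASK

Lift the white spring clip up and off its hook on the bench rack, squeeze its two handles so that the jaws gape wide, and bring it down over about the middle of the top edge of the taller of the two standing order cards, one jaw on each side, with the edge a good centimetre inside the jaws and nothing of the clip touching the card. Finish while holding it there, squeezed wide open and still, so that I can slide the order sheet in: do not let go of it or put it down. Do not shift the card, and leave the other things on the bench where they are.

Things in the scene. Friction and masses are not known exactly. Their poses are not given: they have to be found in the camera images.
- clip: White plastic spring clip (like a large bag clip), about 60 g, hanging from one of two rack hooks, handles up, jaws down, 115 mm tall. Origin: middle of its steel pivot pin. z up to its hanging ring, x along the pin (along the hook while it hangs), y the way handles and jaws move apart. Two mirrored leaves on the pin; squeezing the handles together along y opens the jaws, letting go shuts them.
- clip_grip (a point): Midway between the two handles, 30 mm above the pin: where to squeeze. Handles are plates 28 mm wide along x, 3 mm thick, up to 42 mm above the pin, at rest a V: outside 23 mm at the pin, 46 mm at the top. About 4 N on each starts the jaws opening, about 10 N opens them fully; then the handles stand parallel, 22 mm over the outside, at a firm stop. Axes as clip.
- clip_ring (a point): Centre of the hole in the clip's steel wire hanging ring, 52.5 mm above the pin, on a stem between the handles. Hole axis along x; hole 11 mm wide along y, from 40 to 65 mm above the pin; the ring is 18 mm wide, its top 68 mm above the pin. The hook wire bears under the top of the hole.
- clip_tip_a (a point): Bottom end of the +y jaw, 46.5 mm below the pin, middle of its lip (50 mm wide along x, 3 mm thick). A full squeeze moves it about 12.5 mm outward. The two tips are 5 mm apart shut and about 30 mm at the full squeeze (26 mm clear). The space between the open jaws is free up to 6 mm below the pin.
- clip_tip_b (a point): The same on the clip's -y side.
- rack: Bench rack, screwed down: white strip 290 mm along its y, top 218 mm high, on a post at each end. Origin on the bench below the strip. Two hooks of 5 mm wire point along -x, 80 mm left (+y) and right of the middle, 82 mm long, ends turned up 6 mm. To free the clip lift it more than 6 and less than 16 mm, then draw it along -x. It hangs about 50 mm out, 32 mm from the hook's end.
- hook_left (a point): On the axis of the +y hook wire, 215 mm above the bench, 50 mm out from the strip's middle. Axes as rack. The clip hangs on one hook, a tape roll on the other.
- hook_right (a point): The same on the -y hook.
- card_tall: The taller order card: plain brown stiff card, 105 mm wide along its y, 3 mm thick along its x, upright in a black weighted stand (60 mm along x, 120 mm along y, 25 mm high with its aluminium lips), 0.6 kg, loose on the bench. Origin: centre of the stand's underside. Top edge 162 mm above the bench.
- card_tall_edge (a point): Middle of the top edge of the taller card. Axes as card_tall (x across the thickness, y along the edge, z up).
- card_low: Bystander: the lower order card, same stand and width, top edge 88 mm above the bench.
- roll: Bystander: small roll of tape, 60 mm across, 19 mm wide, hanging on the other hook. Origin at its centre.
- tub: Bystander: round lidded food tub, 118 mm across, 58 mm high. Origin: centre of its underside.
- bottle: Bystander: green bottle, 64 mm across, 200 mm high. Origin: centre of its underside.
- marker: Bystander: black marker pen lying on the bench, 125 mm long along its x, 13 mm thick. Origin: middle of its underside.
- terminal: Bystander: black hand terminal lying face up, 74 mm along its x, 155 mm along its y, 13 mm thick. Origin: middle of its underside.
Things that resemble listed ones, but are neither listed nor needed, are in the scene too. Several things have the shape of the clip; the one meant has the colours described above. What is shaped like the card_tall but purple is not meant.

How it is judged:
By the outcome, as a careful person would: the job done as asked, in the order asked, and still so for the second after the job is handed in, while the arm keeps its last pose, push and grip.
It also fails if it takes over 42 s, if anything falls off the work surface, if the arm or the gripper's body presses on something with over 40 N, if the wrist force passes 120 N, or if a joint passes its speed limit or range.

## Working session

There is one attempt and no reset: what is moved stays moved. The work goes in short steps, Python scripts to look and compute and a shell command to move; the robot and the scene stay as the last step left them, time stands still between calls to the robot, and variables do not carry over. Pictures are saved under pics/ and viewed, and the job is handed in when it is done.

```bash
ls; mkdir -p pics
python3 - <<'E'
from station import *
import cv2,numpy as np
print(sense()); print(tcp_to_grasp)
for n in("side","top"):
    im,d=snapshot(n); cv2.imwrite(f"pics/{n}0.png",im); np.savez(f"/tmp/{n}0.npz",im=im,d=d)
    c=camera_info(n); print(n,c)
E
```

```text
pics
{'t': 0.0, 'q': array([-1.47150652e+00,  5.28486115e-01,  1.43392941e+00, -2.52638595e-05,
        1.18139832e+00, -1.78478407e-01]), 'qd': array([ 0.00105929,  0.00012182,  0.00013225,  0.00165633,  0.00133313,
       -0.00120854]), 'tau': array([-2.88963733e-03, -4.42362213e+01, -1.78024507e+01, -2.68997892e-04,
        8.46293871e-03, -1.73140734e-05]), 'tcp_pos': array([ 0.17134206, -0.60029313,  0.23031275]), 'tool_rot': array([ 9.90369819e-01,  1.38442728e-01,  3.22898360e-05, -1.11018388e-03]), 'force': array([-0.27359801,  0.52580296,  0.15276307]), 'ft_torque': array([-0.02668964, -0.03197957, -0.01901288]), 'finger_gap': 0.9981467943942235}
0.0187
side {'K': array([[469.56607497,   0.        , 247.85377422],
       [  0.        , 469.56607497, 194.24811974],
       [  0.        ,   0.        ,   1.        ]]), 'origin': array([0.10401906, 0.58456588, 1.00559865]), 'orientation': array([-0.31724838,  0.88404533, -0.32610802,  0.1071022 ])}
top {'K': array([[431.43852615,   0.        , 254.56311596],
       [  0.        , 431.43852615, 192.39453088],
       [  0.        ,   0.        ,   1.        ]]), 'origin': array([0.35369651, 0.01415438, 1.11440586]), 'orientation': array([ 0.70650148, -0.70134188,  0.07158924, -0.06204996])}
```

View pics/side0.png

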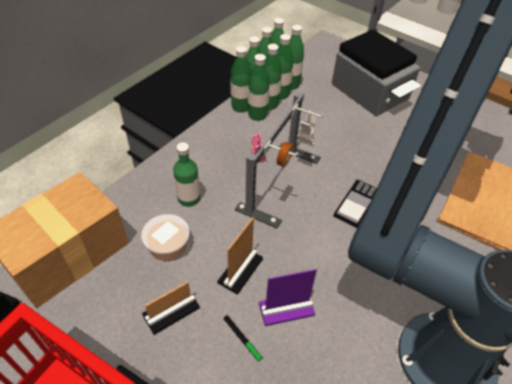

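View pics/top0.png

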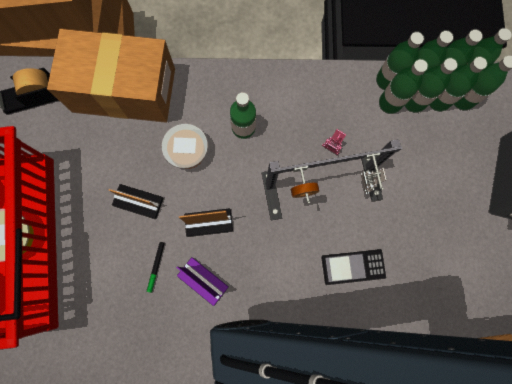

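```bash
cat > h.py <<'E'
import numpy as np,cv2
from scipy.spatial.transform import Rotation as R
from station import *
C={n:camera_info(n) for n in("side","top")}
def ray(n,u,v):
    c=C[n]; d=np.linalg.inv(c["K"])@[u,v,1]; return c["origin"],R.from_quat(c["orientation"]).as_matrix()@d
def pix(n,u,v,z):
    o,d=ray(n,u,v); return o+d*(z-o[2])/d[2]
def pd(n,u,v,dep):
    o,d=ray(n,u,v); return o+d*dep
def proj(n,p):
    c=C[n]; q=R.from_quat(c["orientation"]).as_matrix().T@(np.asarray(p)-c["origin"]); q=c["K"]@q; return q[:2]/q[2]
def tri(a,b):
    o1,d1=ray("side",*a);o2,d2=ray("top",*b)
    d1=d1/np.linalg.norm(d1);d2=d2/np.linalg.norm(d2)
    t=np.linalg.lstsq(np.c_[d1,-d2],o2-o1,rcond=None)[0]
    p,q=o1+d1*t[0],o2+d2*t[1]
    return (p+q)/2,np.linalg.norm(p-q)
def cloud(n,im,d):
    c=C[n];v,u=np.mgrid[:384,:512]
    P=np.stack([u,v,np.ones_like(u)],-1)@np.linalg.inv(c["K"]).T*d[...,None]
    return P@R.from_quat(c["orientation"]).as_matrix().T+c["origin"]
def crop(src,dst,u0,u1,v0,v1,k):
    im=cv2.imread(src)[v0:v1,u0:u1]; cv2.imwrite(dst,cv2.resize(im,None,fx=k,fy=k,interpolation=cv2.INTER_CUBIC))
E
python3 - <<'E'
from h import *
crop("pics/side0.png","pics/s1.png",230,340,80,230,4)
crop("pics/top0.png","pics/t1.png",255,415,130,225,5)
crop("pics/top0.png","pics/t2.png",170,250,195,310,5)
crop("pics/side0.png","pics/s2.png",200,330,210,330,4)
for p in [(0,0),(511,0),(0,383),(256,192)]: print(pix("top",*p,0),pix("side",*p,0))
E
```

```text
[1.11911216 0.72844349 0.        ] [ 2.10512171 -0.24472405  0.        ]
[ 1.14238218 -0.74137358  0.        ] [ 0.44344515 -1.69198367  0.        ]
[0.09496424 0.60946904 0.        ] [0.69640615 0.64286872 0.        ]
[ 0.56834216 -0.00407706  0.        ] [ 0.61301092 -0.10574029  0.        ]
```

View pics/s1.png

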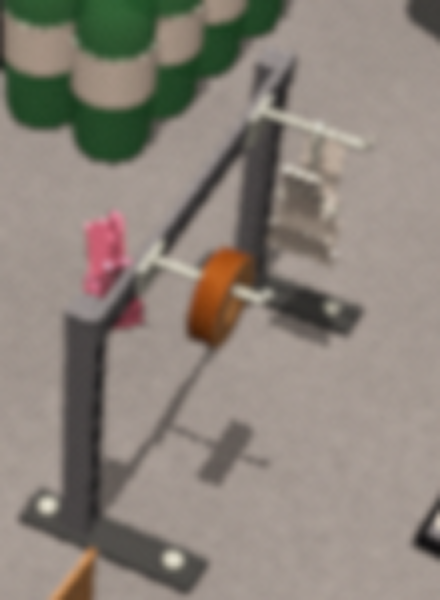

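View pics/t1.png

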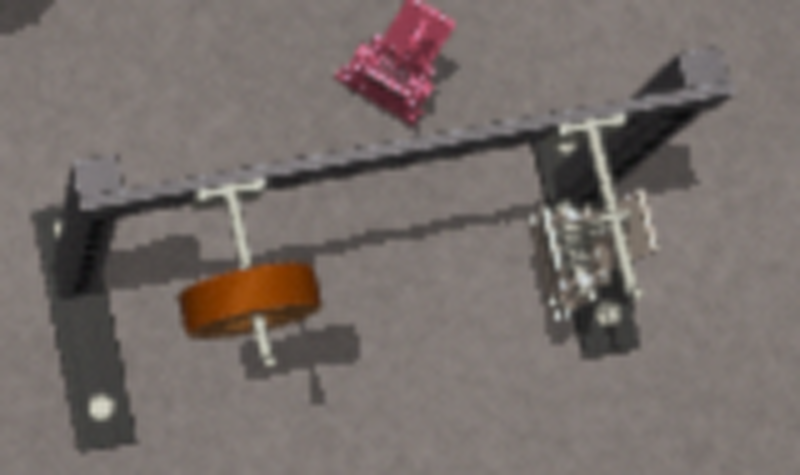

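View pics/t2.png

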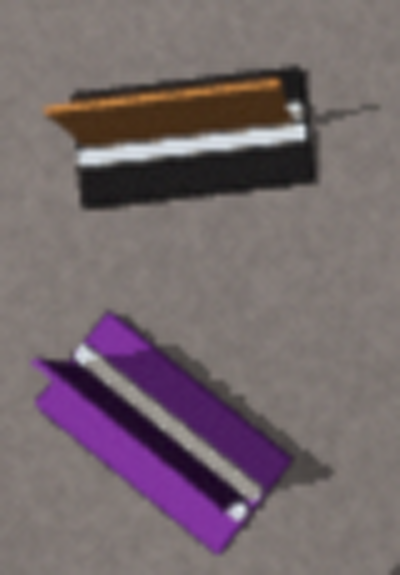

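View pics/s2.png

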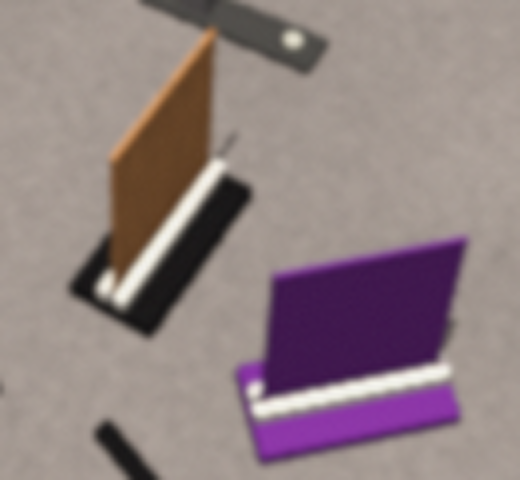

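Run:
```python
from h import *
np.set_printoptions(precision=4,suppress=True)
f=lambda x,y,k,u,v:((x+.5)/k-.5+u,(y+.5)/k-.5+v)
S=lambda x,y:f(x,y,4,230,80); T=lambda x,y:f(x,y,5,255,130)
for nm,s,t in [("R root",(262,105),(592,122)),("R end",(368,145),(632,293)),("L root",(150,258),(230,187)),("L end",(268,297),(269,362)),("ring",(318,127),(612,215))]:
    print(nm,tri(S(*s),T(*t)))
im={};d={}
for n in("side","top"):
    z=np.load(f"/tmp/{n}0.npz");P=cloud(n,z["im"],z["d"]);I=z["im"].astype(int)
    b,g,r=I[...,0],I[...,1],I[...,2]
    m=(r>120-40)&(r>b*1.6)&(r>g*1.2)&(P[...,2]>.1)&(P[...,0]>.3)&(P[...,0]<.65)&(P[...,1]>0)&(P[...,1]<.3)&(z["d"]>0)
    q=P[m];print(n,"card px",m.sum(),q.min(0),q.max(0))
    e=q[q[:,2]>q[:,2].max()-.006];print(" edge",len(e),e.mean(0),e[e[:,1].argmin()],e[e[:,1].argmax()])
    m=(abs(P[...,0]-.6)<.12)&(P[...,1]<-.13)&(P[...,1]>-.4)&(P[...,2]>.09)&(z["d"]>0)&(r>110)
    q=P[m];print("clip",len(q),q.mean(0),q.min(0),q.max(0))
```

```text
R root (array([ 0.6106, -0.2539,  0.2172]), np.float64(0.0037469886469960246))
R end (array([ 0.5363, -0.2682,  0.2147]), np.float64(0.002800799048403988))
L root (array([ 0.5819, -0.0972,  0.2117]), np.float64(0.0031459479182409968))
L end (array([ 0.5048, -0.112 ,  0.2164]), np.float64(0.0027738252948122165))
ring (array([ 0.5702, -0.2608,  0.2159]), np.float64(0.0026282255448505107))
side card px 422 [0.4757 0.0671 0.1003] [0.4935 0.1719 0.1641]
 edge 57 [0.4846 0.1183 0.1603] [0.4935 0.0671 0.1584] [0.4769 0.1699 0.1593]
clip 586 [ 0.584  -0.2536  0.1765] [ 0.5334 -0.3131  0.0906] [ 0.6925 -0.1324  0.2193]
top card px 105 [0.4787 0.0675 0.1466] [0.4937 0.1689 0.1652]
 edge 73 [0.4867 0.1176 0.1619] [0.4936 0.0675 0.1609] [0.4811 0.1688 0.1642]
clip 572 [ 0.5971 -0.2511  0.1976] [ 0.5342 -0.3147  0.0903] [ 0.7069 -0.131   0.2231]
```

Run:
```python
from h import *
np.set_printoptions(precision=4,suppress=True)
a=np.radians(10.7);ex=np.array([np.cos(a),np.sin(a)]);ey=np.array([-np.sin(a),np.cos(a)])
o=np.array([.536,-.2682])
for n in("side","top"):
    z=np.load(f"/tmp/{n}0.npz");P=cloud(n,z["im"],z["d"]);I=z["im"].astype(int)
    x=(P[...,:2]-o)@ex;y=(P[...,:2]-o)@ey;Z=P[...,2]
    m=(x>-.02)&(x<.07)&(abs(y)<.05)&(Z>.09)&(z["d"]>0)&(I.min(2)>70)
    q=np.c_[x[m],y[m],Z[m]]
    for lo in np.arange(.09,.23,.01):
        s=q[(q[:,2]>=lo)&(q[:,2]<lo+.01)]
        if len(s): print(n,round(lo,3),len(s),"x",np.percentile(s[:,0],[2,50,98]),"y",np.percentile(s[:,1],[2,50,98]))
```

```text
side 0.1 25 x [0.009 0.035 0.056] y [0.0001 0.0049 0.009 ]
side 0.11 34 x [0.0088 0.0243 0.0522] y [-0.0041  0.0067  0.0103]
side 0.12 46 x [0.0115 0.0259 0.0538] y [-0.0077  0.0093  0.0123]
side 0.13 39 x [0.0118 0.0274 0.0518] y [-0.0085  0.0125  0.0149]
side 0.14 42 x [0.0151 0.03   0.0505] y [-0.0101  0.0126  0.0163]
side 0.15 53 x [0.0125 0.0236 0.0507] y [-0.0102  0.0107  0.0156]
side 0.16 45 x [0.0206 0.0313 0.0473] y [-0.0156 -0.0075  0.019 ]
side 0.17 55 x [0.0201 0.0316 0.0465] y [-0.0188 -0.0097  0.0215]
side 0.18 52 x [0.02   0.0306 0.0463] y [-0.0211 -0.0125  0.0248]
side 0.19 31 x [0.0206 0.0325 0.0448] y [-0.0182  0.0202  0.0261]
side 0.2 9 x [0.0317 0.0336 0.0502] y [-0.0082  0.0088  0.0128]
side 0.21 58 x [-0.0017  0.0317  0.0662] y [-0.003   0.0033  0.0111]
top 0.1 4 x [0.0208 0.0449 0.0518] y [0.0042 0.0049 0.005 ]
top 0.11 23 x [0.0102 0.0179 0.0495] y [-0.0041 -0.001   0.0068]
top 0.12 13 x [0.0138 0.0253 0.0545] y [-0.0057 -0.0031 -0.0024]
top 0.13 12 x [0.0134 0.0223 0.0562] y [-0.009   0.0088  0.0116]
top 0.14 13 x [0.017  0.0264 0.0512] y [-0.0079 -0.0069  0.0126]
top 0.15 103 x [0.0144 0.0309 0.0547] y [-0.0108  0.0011  0.0115]
top 0.16 27 x [0.0222 0.0334 0.0497] y [-0.0132 -0.0095  0.008 ]
top 0.17 10 x [0.0223 0.0353 0.0464] y [-0.0176 -0.015   0.0202]
top 0.18 33 x [0.0213 0.0327 0.0478] y [-0.0197 -0.0168  0.022 ]
top 0.19 59 x [0.0214 0.035  0.0482] y [-0.0229 -0.018   0.0238]
top 0.2 4 x [0.0336 0.0342 0.0361] y [-0.0083  0.001   0.0084]
top 0.21 79 x [0.0042 0.0348 0.0677] y [-0.0046  0.0014  0.0077]
top 0.22 9 x [-0.0015  0.0012  0.0454] y [-0.0017  0.0007  0.0027]
```

```bash
cat >> h.py <<'E'
def rel(pos,yaw=None,base=None):
    """shift/turn (inch units) from the present pose to pos, tool down with tool-x yaw (deg)"""
    s=sense(); p,q=(s["tcp_pos"],s["tool_rot"]) if base is None else base
    M=R.from_quat(q); d=M.inv().apply(np.asarray(pos)-p)/.1
    t=np.zeros(3)
    if yaw is not None:
        T=R.from_euler("z",yaw,degrees=True)*R.from_euler("x",180,degrees=True)
        t=(M.inv()*T).as_rotvec()/(2*np.pi)
    return np.round(d,3),np.round(t,4)
E
python3 - <<'E'
from h import *
print(rel([.569,-.2605,.275],10.7))
E
```

```text
(array([ 4.756, -2.179, -0.44 ]), array([-0.0003, -0.    ,  0.0145]))
```

```bash
python3 -m inch '[[-1,[0.3,-0.14,-0.44],[0,0,0.0145]],[-1,[0.9,-0.42,-0.44],[0,0,0.0145]],[-1,[0.9,-0.42,-0.44],[0,0,0.0145]],[-1,[0.9,-0.42,-0.44],[0,0,0.0145]]]'
python3 - <<'E'
from h import *
print(sense()["tcp_pos"],rel([.569,-.2605,.275],10.7))
E
```

```text
t: 0.5
tcp_pos: [0.2484, -0.5334, 0.2752]
tool_rot: [0.995, 0.095, 0.0, -0.001]
force: [0.1, -0.7, -0.7]
finger_gap: 1.0
[ 0.24836025 -0.53343323  0.27519143] (array([ 3.666, -2.072,  0.006]), array([-0.0003, -0.    ,  0.0006]))
```

```bash
python3 -m inch '[[-1,[0.45,-0.25,0],[0,0,0]],[-1,[0.95,-0.53,0],[0,0,0]],[-1,[0.95,-0.53,0],[0,0,0]]]' && python3 -m inch '[[-1,[0.45,-0.25,0],[0,0,0]],[-1,[0.95,-0.53,0],[0,0,0]],[-1,[0.95,-0.53,0],[0,0,0]]]' && python3 -m inch '[[-1,[0.45,-0.25,0],[0,0,0]],[-1,[0.95,-0.53,0],[0,0,0]],[-1,[0.95,-0.53,0],[0,0,0]]]'
python3 - <<'E'
from h import *
print(sense()["tcp_pos"],rel([.569,-.2605,.275],10.7))
E
```

```text
t: 0.8
tcp_pos: [0.332, -0.4632, 0.2744]
tool_rot: [0.995, 0.095, 0.0, -0.002]
force: [-1.3, -0.2, -0.1]
finger_gap: 1.001
t: 1.1
tcp_pos: [0.4156, -0.3941, 0.2745]
tool_rot: [0.995, 0.095, 0.0, -0.001]
force: [0.5, 0.8, -0.9]
finger_gap: 1.001
t: 1.4
tcp_pos: [0.4993, -0.325, 0.2746]
tool_rot: [0.995, 0.095, 0.0, -0.0]
force: [-0.6, -0.7, 0.6]
finger_gap: 0.993
[ 0.49933405 -0.32498748  0.27463841] (array([ 0.806, -0.501, -0.003]), array([-0.0001, -0.0001,  0.0006]))
```

```bash
python3 -m inch '[[-1,[0.4,-0.25,0],[0,0,0]],[-1,[0.805,-0.5,0],[0,0,0]],[-1,[0.805,-0.5,0],[0,0,0]],[-1,[0.805,-0.5,0],[0,0,0]]]'
python3 - <<'E'
from h import *
print(sense()["tcp_pos"],rel([.569,-.2605,.163],10.7))
for n in("side","top"):
    im,d=snapshot(n); cv2.imwrite(f"pics/{n}a.png",im); np.savez(f"/tmp/{n}a.npz",im=im,d=d)
crop("pics/sidea.png","pics/sa.png",250,400,60,180,4);crop("pics/topa.png","pics/ta.png",300,440,120,240,5)
E
```

```text
t: 1.8
tcp_pos: [0.5665, -0.2635, 0.2745]
tool_rot: [0.996, 0.094, -0.001, 0.0]
force: [-0.4, -0.9, 0.2]
finger_gap: 0.999
[ 0.5664755  -0.26352548  0.27448714] (array([ 0.033, -0.025,  1.115]), array([0.0001, 0.0003, 0.0002]))
```

View pics/sa.png

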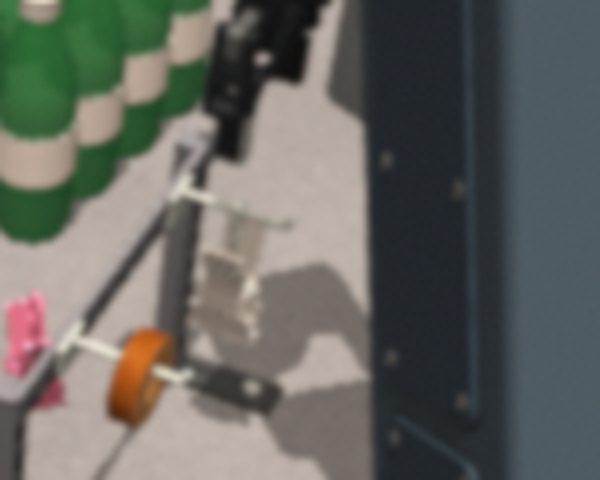

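View pics/ta.png

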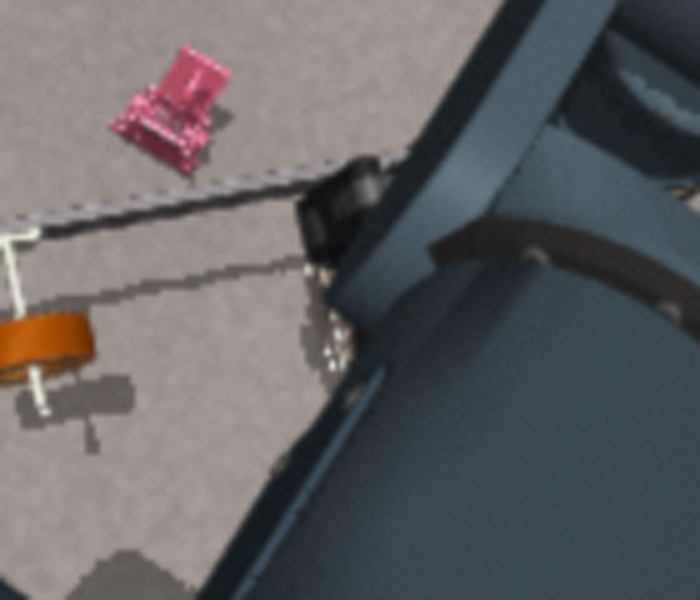

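```bash
python3 - <<'E'
from h import *
print(sense()["tcp_pos"],rel([.569,-.2605,.163],10.7))
E
python3 -m inch '[[-1,[0,0,0.15],[0,0,0]],[-1,[0,0,0.3],[0,0,0]],[-1,[0,0,0.4],[0,0,0]],[-1,[0,0,0.4],[0,0,0]]]'
python3 - <<'E'
from h import *
print(sense()["tcp_pos"],rel([.569,-.2605,.163],10.7))
E
```

```text
[ 0.56557999 -0.26445627  0.27477059] (array([ 0.043, -0.033,  1.118]), array([ 0.    ,  0.0003, -0.0003]))
t: 2.3
tcp_pos: [0.5649, -0.2635, 0.2336]
tool_rot: [0.996, 0.092, -0.002, -0.001]
force: [-0.1, 0.4, 0.7]
finger_gap: 1.001
[ 0.56493204 -0.26353308  0.23359574] (array([ 0.048, -0.021,  0.706]), array([-0.0004,  0.0005, -0.0003]))
```

```bash
python3 -m inch '[[-1,[0.045,-0.025,0.1],[0,0,0]],[-1,[0.045,-0.025,0.25],[0,0,0]],[-1,[0.045,-0.025,0.4],[0,0,0]],[-1,[0.045,-0.025,0.55],[0,0,0]],[-1,[0.045,-0.025,0.65],[0,0,0]],[-1,[0.045,-0.025,0.7],[0,0,0]],[-1,[0.045,-0.025,0.7],[0,0,0]]]'
python3 - <<'E'
from h import *
print(sense()["tcp_pos"],rel([.569,-.2605,.163],10.7))
for n in("side",):
    im,d=snapshot(n); cv2.imwrite(f"pics/{n}b.png",im); np.savez(f"/tmp/{n}b.npz",im=im,d=d)
crop("pics/sideb.png","pics/sb.png",250,400,60,180,4)
E
```

```text
t: 3.0
tcp_pos: [0.5707, -0.2593, 0.1648]
tool_rot: [0.996, 0.093, -0.0, -0.0]
force: [-0.6, -0.7, 0.2]
finger_gap: 0.994
[ 0.57067474 -0.25931374  0.16479858] (array([-0.019,  0.009,  0.018]), array([-0.0001,  0.0001, -0.    ]))
```

View pics/sb.png

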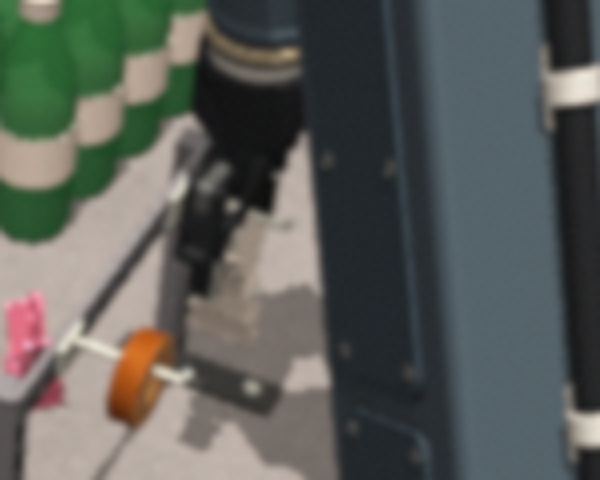

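Run:
```python
from h import *
np.set_printoptions(precision=4,suppress=True)
a=np.radians(10.7);ex=np.array([np.cos(a),np.sin(a)]);ey=np.array([-np.sin(a),np.cos(a)])
o=np.array([.536,-.2682])
s=sense();t=s["tcp_pos"];print("tcp rack",(t[:2]-o)@ex,(t[:2]-o)@ey,t[2])
n="side";z=np.load(f"/tmp/{n}b.npz");P=cloud(n,z["im"],z["d"]);I=z["im"].astype(int)
x=(P[...,:2]-o)@ex;y=(P[...,:2]-o)@ey;Z=P[...,2]
for nm,c in (("dark",I.max(2)<75),("white",I.min(2)>75)):
    m=(x>-.03)&(x<.08)&(abs(y)<.09)&(Z>.1)&(Z<.27)&(z["d"]>0)&c
    q=np.c_[x[m],y[m],Z[m]]
    for lo in np.arange(.1,.26,.01):
        k=q[(q[:,2]>=lo)&(q[:,2]<lo+.01)]
        if len(k): print(nm,round(lo,3),len(k),"x",np.percentile(k[:,0],[2,50,98]),"y",np.percentile(k[:,1],[2,50,98]))
```

```text
tcp rack 0.03600675581263767 0.0020015529562843583 0.16544474477357002
dark 0.18 21 x [0.0254 0.0336 0.0436] y [-0.0413  0.0538  0.0595]
dark 0.19 38 x [0.0254 0.0338 0.0781] y [-0.0424  0.0538  0.0824]
dark 0.2 50 x [0.0251 0.0366 0.0774] y [-0.042   0.0553  0.0853]
dark 0.21 11 x [0.0235 0.0285 0.0774] y [-0.0419 -0.0401  0.0661]
dark 0.22 44 x [0.0222 0.0298 0.0456] y [-0.0459  0.0609  0.0781]
dark 0.23 60 x [0.0191 0.0288 0.0457] y [-0.0286  0.0693  0.0786]
dark 0.24 54 x [0.0176 0.0233 0.0461] y [-0.0303  0.0455  0.0768]
dark 0.25 72 x [0.0158 0.0254 0.0512] y [-0.0118  0.0653  0.0776]
white 0.1 30 x [0.0086 0.0352 0.0579] y [-0.003   0.0048  0.0073]
white 0.11 35 x [0.0092 0.0278 0.0545] y [-0.0046  0.0066  0.01  ]
white 0.12 41 x [0.0116 0.0247 0.0518] y [-0.008   0.0097  0.0126]
white 0.13 43 x [0.0121 0.027  0.0532] y [-0.0078  0.0118  0.0141]
white 0.14 18 x [0.0138 0.0242 0.0345] y [0.005  0.0128 0.0156]
white 0.15 43 x [0.0124 0.0205 0.0323] y [-0.0115  0.0019  0.0166]
white 0.16 30 x [0.0197 0.0265 0.0376] y [-0.0152 -0.0101  0.018 ]
white 0.17 42 x [0.0195 0.0272 0.037 ] y [-0.0177 -0.0116  0.0536]
white 0.18 44 x [0.0201 0.0265 0.0348] y [-0.0437 -0.0146  0.0527]
white 0.19 47 x [0.0202 0.0723 0.0774] y [-0.021   0.024   0.0875]
white 0.2 26 x [0.0235 0.0759 0.0783] y [-0.0456  0.0176  0.0863]
white 0.21 107 x [-0.0004  0.0767  0.0799] y [-0.0474  0.0072  0.0832]
white 0.22 4 x [0.0203 0.0221 0.0224] y [-0.068  -0.0534 -0.0424]
white 0.24 3 x [0.0222 0.0267 0.029 ] y [0.0248 0.0256 0.0375]
```

```bash
python3 -m inch '[[1,[0,0,0],[0,0,0]],[1,[0,0,0],[0,0,0]],[1,[0,0,0],[0,0,0]],[1,[0,0,0],[0,0,0]],[1,[0,0,0],[0,0,0]],[1,[0,0,0],[0,0,0]],[1,[0,0,0],[0,0,0]],[1,[0,0,0],[0,0,0]]]' 30
python3 - <<'E'
from h import *
print(sense()["tcp_pos"],sense()["finger_gap"]*85)
for n in("side",):
    im,d=snapshot(n); cv2.imwrite(f"pics/{n}c.png",im); np.savez(f"/tmp/{n}c.npz",im=im,d=d)
crop("pics/sidec.png","pics/sc.png",250,400,60,180,4)
E
```

```text
t: 3.85
tcp_pos: [0.5732, -0.2607, 0.1678]
tool_rot: [0.996, 0.093, 0.003, 0.002]
force: [2.2, -0.4, 6.4]
finger_gap: 0.235
[ 0.57317448 -0.26067417  0.16782552] 19.94561912806955
```

View pics/sc.png

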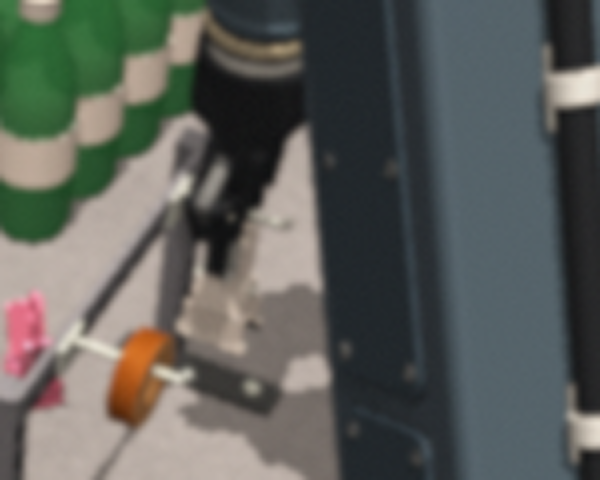

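```bash
python3 -m inch '[[1,[0,0,-0.03],[0,0,0]],[1,[0,0,-0.06],[0,0,0]],[1,[0,0,-0.1],[0,0,0]],[1,[0,0,-0.13],[0,0,0]],[1,[0,0,-0.13],[0,0,0]],[1,[0,0,-0.13],[0,0,0]]]'
python3 - <<'E'
from h import *
s=sense();print(s["tcp_pos"],s["finger_gap"]*85,s["force"],s["ft_torque"])
for n in("side",):
    im,d=snapshot(n); cv2.imwrite(f"pics/{n}d.png",im); np.savez(f"/tmp/{n}d.npz",im=im,d=d)
crop("pics/sided.png","pics/sd.png",250,400,60,180,4)
E
```

```text
t: 4.5
tcp_pos: [0.5707, -0.2594, 0.1783]
tool_rot: [0.996, 0.093, -0.0, -0.0]
force: [0.0, -0.6, -0.2]
finger_gap: 0.24
[ 0.57065763 -0.25941176  0.17825796] 20.424953472595746 [ 0.04864421 -0.64108437 -0.23621791] [-0.01059856 -0.02211992  0.00177439]
```

View pics/sd.png

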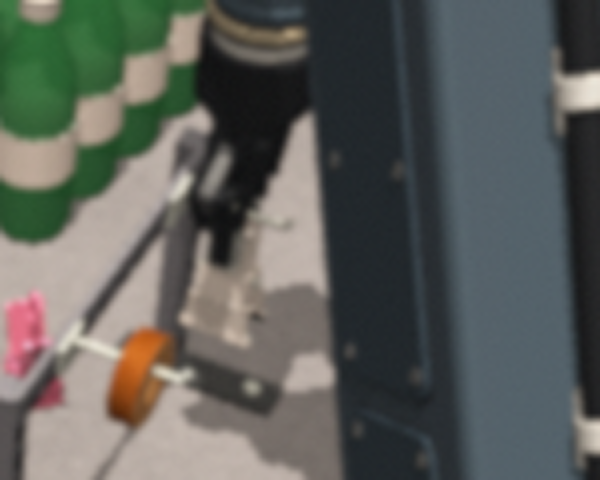

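```bash
python3 -m inch '[[1,[-0.08,0,0],[0,0,0]],[1,[-0.16,0,0],[0,0,0]],[1,[-0.24,0,0],[0,0,0]],[1,[-0.3,0,0],[0,0,0]],[1,[-0.3,0,0],[0,0,0]]]'
python3 -m inch '[[1,[-0.1,0,0],[0,0,0]],[1,[-0.2,0,0],[0,0,0]],[1,[-0.3,0,0],[0,0,0]],[1,[-0.4,0,0],[0,0,0]],[1,[-0.4,0,0],[0,0,0]]]'
python3 - <<'E'
from h import *
s=sense();print(s["tcp_pos"],s["finger_gap"]*85,s["force"],s["ft_torque"])
for n in("side","top"):
    im,d=snapshot(n); cv2.imwrite(f"pics/{n}e.png",im); np.savez(f"/tmp/{n}e.npz",im=im,d=d)
crop("pics/sidee.png","pics/se.png",250,400,60,180,4)
E
```

```text
t: 5.05
tcp_pos: [0.5401, -0.2652, 0.1783]
tool_rot: [0.996, 0.093, -0.0, -0.0]
force: [0.5, -0.1, -0.9]
finger_gap: 0.241
t: 5.55
tcp_pos: [0.5003, -0.2724, 0.1783]
tool_rot: [0.996, 0.093, -0.001, -0.0]
force: [-0.1, 0.1, -0.1]
finger_gap: 0.238
[ 0.50030305 -0.27244439  0.17826183] 20.245474699713448 [-0.11555055  0.12088102 -0.14870531] [-0.0552207  -0.04192058  0.02939967]
```

View pics/se.png

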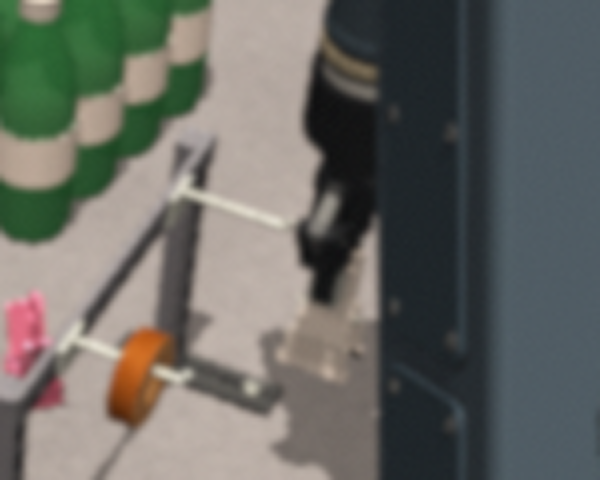

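Run:
```python
from h import *
np.set_printoptions(precision=4,suppress=True)
for n in("side","top"):
    z=np.load(f"/tmp/{n}0.npz");P=cloud(n,z["im"],z["d"]);I=z["im"].astype(int)
    hsv=cv2.cvtColor(z["im"],cv2.COLOR_BGR2HSV).astype(int)
    m=(hsv[...,0]<20)&(hsv[...,1]>120)&(P[...,2]>.15)&(abs(P[...,0]-.485)<.05)&(P[...,1]>.03)&(P[...,1]<.21)
    v,u=np.nonzero(m)
    X=P[m]; 
    # upper edge pixels per column / brightness
    val=hsv[...,2][m]; print(n,len(u),"V range",np.percentile(val,[5,50,95]))
    W=np.array([pix(n,a,b,.162) for a,b in zip(u,v)])
    k=val>(val.min()+val.max())/2
    for nm,s in(("all",W),("bright",W[k])):
        vx,vy,x0,y0=cv2.fitLine(s[:,:2].astype(np.float32),cv2.DIST_HUBER,0,.001,.001).ravel()
        if vy<0: vx,vy=-vx,-vy
        t=(s[:,:2]-[x0,y0])@[vx,vy]; mid=np.array([x0,y0])+np.array([vx,vy])*(t.min()+t.max())/2
        print(nm,len(s),"ang",np.degrees(np.arctan2(vy,vx)),"len",np.ptp(t),"mid",mid)
    cv2.imwrite(f"pics/m{n}.png",m.astype(np.uint8)*255)
crop("pics/top0.png","pics/t3.png",175,240,200,240,12)
crop("pics/side0.png","pics/s3.png",220,260,215,275,10)
```

```text
side 85 V range [112.2 152.  187.8]
all 85 ang 97.60694 len 0.10613257692839892 mid [0.4812 0.1227]
bright 47 ang 97.01122 len 0.09977971782944017 mid [0.4826 0.1197]
top 99 V range [ 86. 134. 180.]
all 99 ang 97.41361 len 0.10267409934030257 mid [0.4859 0.1182]
bright 49 ang 97.43162 len 0.10267441529501137 mid [0.4868 0.1183]
```

View pics/t3.png

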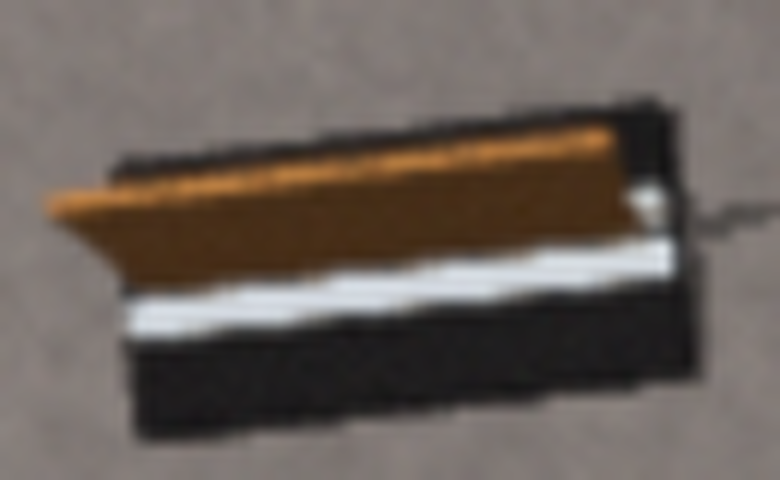

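View pics/s3.png

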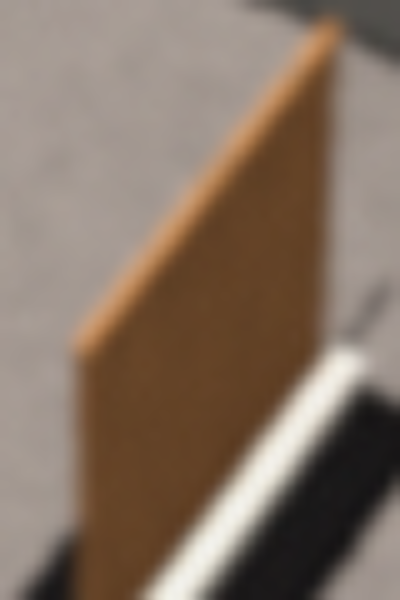

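Run:
```python
from h import *
np.set_printoptions(precision=4,suppress=True)
f=lambda x,y,k,u,v:((x+.5)/k-.5+u,(y+.5)/k-.5+v)
A=tri(f(84,341,10,220,215),f(50,205,12,175,200));B=tri(f(330,27,10,220,215),f(610,135,12,175,200))
print(A,B,(A[0]+B[0])/2,np.linalg.norm(A[0]-B[0]),np.degrees(np.arctan2(*(A[0]-B[0])[[1,0]])))
s=sense();print(s["tcp_pos"],s["q"]);print(rel([.4865,.1185,.31],97.6))
```

```text
(array([0.4789, 0.1692, 0.1623]), np.float64(0.002259257615112273)) (array([0.4937, 0.0664, 0.157 ]), np.float64(0.0020969155723271696)) [0.4863 0.1178 0.1597] 0.10398891600132881 98.16173460870088
[ 0.5019 -0.2727  0.1785] [-0.6934  0.5222  1.6231  0.0002  0.9958  0.6913]
(array([ 0.573, -3.873, -1.316]), array([ 0.0001, -0.    , -0.2415]))
```

```bash
python3 -m inch '[[1,[-0.02,0,-0.25],[0,0,0]],[1,[-0.02,0,-0.5],[0,0,0]],[1,[-0.02,0,-0.75],[0,0,0]],[1,[-0.02,0,-1],[0,0,0]],[1,[-0.02,0,-1],[0,0,0]]]'
python3 -m inch '[[1,[0,-0.2,-0.2],[0,0,-0.015]],[1,[0,-0.4,-0.3],[0,0,-0.035]],[1,[0,-0.6,-0.3],[0,0,-0.055]],[1,[0,-0.8,-0.3],[0,0,-0.075]],[1,[0,-1,-0.3],[0,0,-0.09]],[1,[0,-1,-0.3],[0,0,-0.09]]]'
python3 - <<'E'
from h import *
s=sense();print(s["tcp_pos"],s["finger_gap"]*85);print(rel([.486,.118,.31],97.8))
E
```

```text
t: 6.15
tcp_pos: [0.5025, -0.2743, 0.2822]
tool_rot: [0.996, 0.093, 0.003, 0.003]
force: [0.6, 0.6, -0.6]
finger_gap: 0.243
t: 6.75
tcp_pos: [0.4803, -0.1719, 0.3072]
tool_rot: [0.93, 0.369, -0.001, -0.002]
force: [0.2, -0.7, -0.7]
finger_gap: 0.24
[ 0.48033403 -0.17186107  0.30716802] 20.395225752241323
(array([ 2.028, -2.072, -0.021]), array([-0.0005, -0.0002, -0.1515]))
```

```bash
python3 -m inch '[[1,[0.2,-0.2,0],[0,0,-0.02]],[1,[0.4,-0.4,0],[0,0,-0.04]],[1,[0.6,-0.6,0],[0,0,-0.06]],[1,[0.8,-0.8,0],[0,0,-0.08]],[1,[1,-1,0],[0,0,-0.1]],[1,[1,-1,0],[0,0,-0.1]]]'
python3 - <<'E'
from h import *
s=sense();print(s["tcp_pos"],s["finger_gap"]*85);print(rel([.486,.118,.31],97.8))
E
```

```text
t: 7.35
tcp_pos: [0.486, -0.0309, 0.3075]
tool_rot: [0.77, 0.638, -0.0, -0.001]
force: [0.1, -0.6, -1.0]
finger_gap: 0.24
[ 0.48597579 -0.03091616  0.30754814] 20.428342720213266
(array([ 1.463, -0.277, -0.023]), array([-0.0002, -0.0002, -0.0515]))
```

```bash
python3 -m inch '[[1,[0.2,-0.05,0],[0,0,-0.013]],[1,[0.45,-0.1,0],[0,0,-0.026]],[1,[0.7,-0.14,0],[0,0,-0.039]],[1,[0.95,-0.18,0],[0,0,-0.0515]],[1,[0.95,-0.18,0],[0,0,-0.0515]]]'
python3 - <<'E'
from h import *
s=sense();print(s["tcp_pos"],s["finger_gap"]*85);print(rel([.486,.118,.31],97.8))
E
```

```text
t: 7.85
tcp_pos: [0.4868, 0.0647, 0.3077]
tool_rot: [0.658, 0.753, 0.0, -0.0]
force: [0.2, 0.1, -0.7]
finger_gap: 0.239
[0.48681052 0.06473136 0.30772587] 20.30498069792031
(array([ 0.529,  0.063, -0.022]), array([-0.    , -0.0001, -0.0003]))
```

```bash
python3 -m inch '[[1,[0.2,0.03,0],[0,0,0]],[1,[0.4,0.06,0],[0,0,0]],[1,[0.53,0.063,0],[0,0,0]],[1,[0.53,0.063,0],[0,0,0]],[1,[0.53,0.063,0],[0,0,0]]]'
python3 - <<'E'
from h import *
s=sense();print(s["tcp_pos"],s["finger_gap"]*85);print(rel([.486,.118,.31],97.8))
for n in("side","top"):
    im,d=snapshot(n); cv2.imwrite(f"pics/{n}f.png",im); np.savez(f"/tmp/{n}f.npz",im=im,d=d)
crop("pics/sidef.png","pics/sf.png",160,310,130,300,4);crop("pics/topf.png","pics/tf.png",140,280,140,260,5)
E
```

```text
t: 8.35
tcp_pos: [0.4858, 0.116, 0.3081]
tool_rot: [0.659, 0.752, -0.0, 0.0]
force: [0.0, 0.5, -1.1]
finger_gap: 0.243
[0.48583316 0.11602001 0.30807604] 20.646490788914335
(array([ 0.019,  0.004, -0.019]), array([-0.0001,  0.0002, -0.0006]))
```

View pics/sf.png

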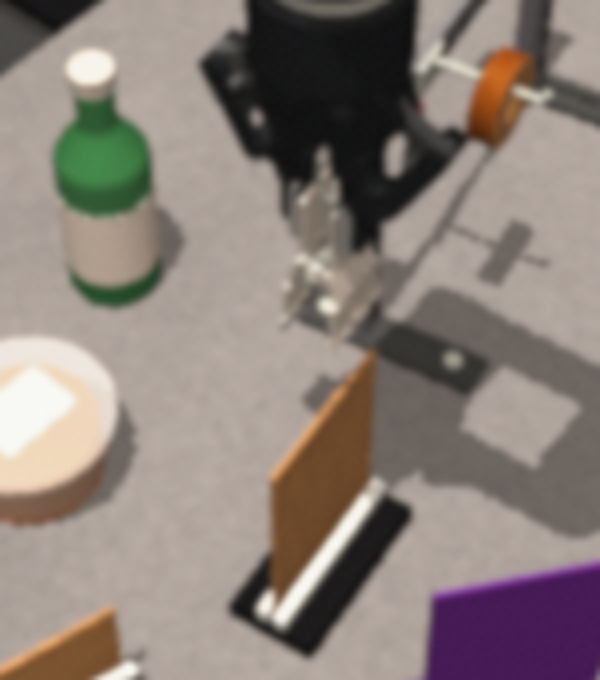

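View pics/tf.png

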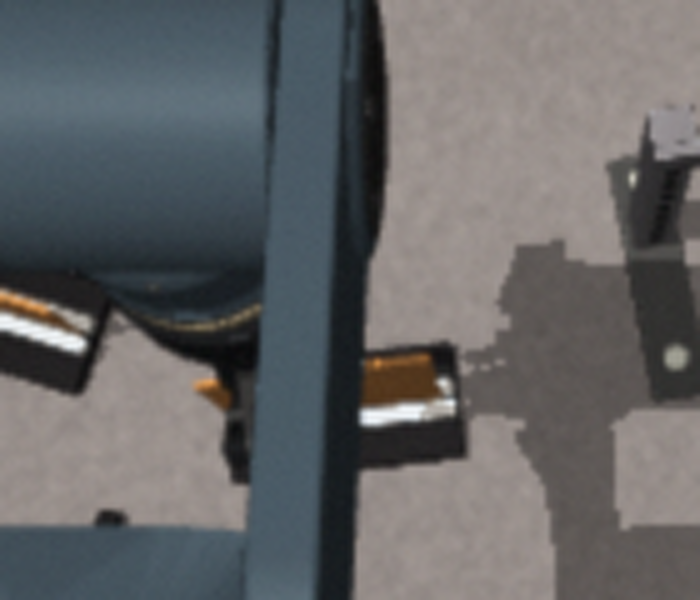

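```bash
cat > m.py <<'E'
from h import *
import sys
np.set_printoptions(precision=4,suppress=True)
def meas(tag,n="side"):
    z=np.load(f"/tmp/{n}{tag}.npz");P=cloud(n,z["im"],z["d"]);I=z["im"].astype(int);s=sense()
    L=R.from_quat(s["tool_rot"]).inv().apply((P-s["tcp_pos"]).reshape(-1,3)).reshape(P.shape)
    hsv=cv2.cvtColor(z["im"],cv2.COLOR_BGR2HSV)
    m=(abs(L[...,0])<.06)&(abs(L[...,1])<.04)&(L[...,2]>-.05)&(L[...,2]<.075)&(I.min(2)>75)&(hsv[...,1]<70)&(z["d"]>0)
    q=L[m]
    for lo in np.arange(-.05,.075,.008):
        k=q[(q[:,2]>=lo)&(q[:,2]<lo+.008)]
        if len(k): print(round(lo,3),len(k),"x",np.percentile(k[:,0],[2,50,98]),"y",np.percentile(k[:,1],[2,25,50,75,98]))
    return q
if __name__=="__main__": meas(sys.argv[1])
E
python3 m.py f
```

```text
-0.05 22 x [-0.0011  0.0123  0.0143] y [-0.0286  0.0012  0.0059  0.0257  0.0362]
-0.042 12 x [-0.0085  0.0098  0.0119] y [-0.0164 -0.0131  0.0059  0.0122  0.0206]
-0.034 47 x [-0.0103  0.0084  0.0131] y [-0.0175 -0.0019  0.0072  0.0093  0.0201]
-0.026 55 x [-0.0112  0.0082  0.0128] y [-0.0179 -0.0099  0.0057  0.0072  0.0209]
-0.018 47 x [-0.0139  0.0108  0.0129] y [-0.0175 -0.009   0.0067  0.0091  0.021 ]
-0.01 45 x [-0.0091  0.0104  0.014 ] y [-0.0188 -0.0121  0.0068  0.008   0.0203]
-0.002 27 x [-0.0099  0.0069  0.0134] y [-0.0176 -0.01    0.0066  0.0074  0.01  ]
0.006 70 x [-0.0091  0.0093  0.0183] y [-0.0131 -0.0067  0.0006  0.0069  0.0086]
0.014 68 x [-0.0134  0.0091  0.0206] y [-0.0145 -0.0129 -0.0055  0.0032  0.0093]
0.022 53 x [-0.0183  0.0035  0.0166] y [-0.0166 -0.0154 -0.0143 -0.0131  0.0117]
0.03 48 x [-0.02    0.0114  0.021 ] y [-0.0171 -0.0165 -0.0159  0.0112  0.0135]
0.038 43 x [-0.0183  0.0084  0.0203] y [-0.0176 -0.0167 -0.016   0.0115  0.0141]
0.046 44 x [-0.0217  0.011   0.0233] y [-0.0172 -0.0165 -0.0153  0.0114  0.0137]
0.054 59 x [-0.0233  0.0039  0.0245] y [-0.0179 -0.017  -0.016   0.0107  0.0139]
```

Run:
```python
from m import *
q=meas("f")
print(np.percentile(q[:,2],[99,99.5,100]))
print(rel([.4865,.118,.235],97.8),sense()["tcp_pos"])
```

```text
-0.05 22 x [-0.0011  0.0123  0.0143] y [-0.0286  0.0012  0.0059  0.0257  0.0362]
-0.042 12 x [-0.0085  0.0098  0.0119] y [-0.0164 -0.0131  0.0059  0.0122  0.0206]
-0.034 47 x [-0.0103  0.0084  0.0131] y [-0.0175 -0.0019  0.0072  0.0093  0.0201]
-0.026 55 x [-0.0112  0.0082  0.0128] y [-0.0179 -0.0099  0.0057  0.0072  0.0209]
-0.018 47 x [-0.0139  0.0108  0.0129] y [-0.0175 -0.009   0.0067  0.0091  0.021 ]
-0.01 45 x [-0.0091  0.0104  0.014 ] y [-0.0188 -0.0121  0.0068  0.008   0.0203]
-0.002 27 x [-0.0099  0.0069  0.0134] y [-0.0176 -0.01    0.0066  0.0074  0.01  ]
0.006 70 x [-0.0091  0.0093  0.0183] y [-0.0131 -0.0067  0.0006  0.0069  0.0086]
0.014 68 x [-0.0134  0.0091  0.0206] y [-0.0145 -0.0129 -0.0055  0.0032  0.0093]
0.022 53 x [-0.0183  0.0035  0.0166] y [-0.0166 -0.0154 -0.0143 -0.0131  0.0117]
0.03 48 x [-0.02    0.0114  0.021 ] y [-0.0171 -0.0165 -0.0159  0.0112  0.0135]
0.038 43 x [-0.0183  0.0084  0.0203] y [-0.0176 -0.0167 -0.016   0.0115  0.0141]
0.046 44 x [-0.0217  0.011   0.0233] y [-0.0172 -0.0165 -0.0153  0.0114  0.0137]
0.054 59 x [-0.0233  0.0039  0.0245] y [-0.0179 -0.017  -0.016   0.0107  0.0139]
[0.0599 0.06   0.0616]
(array([0.02 , 0.009, 0.732]), array([-0.    ,  0.0001, -0.0007])) [0.4858 0.1159 0.3082]
```

```bash
python3 -m inch '[[1,[0.02,0.01,0.15],[0,0,0]],[1,[0.02,0.01,0.3],[0,0,0]],[1,[0.02,0.01,0.45],[0,0,0]],[1,[0.02,0.01,0.6],[0,0,0]],[1,[0.02,0.01,0.7],[0,0,0]],[1,[0.02,0.01,0.73],[0,0,0]],[1,[0.02,0.01,0.73],[0,0,0]],[1,[0.02,0.01,0.73],[0,0,0]]]'
python3 - <<'E'
from h import *
s=sense();print(s["tcp_pos"],s["finger_gap"]*85);print(rel([.4865,.118,.199],97.8))
for n in("side","top"):
    im,d=snapshot(n); cv2.imwrite(f"pics/{n}g.png",im); np.savez(f"/tmp/{n}g.npz",im=im,d=d)
crop("pics/sideg.png","pics/sg.png",180,290,180,300,5)
E
```

```text
t: 9.25
tcp_pos: [0.4869, 0.1188, 0.2359]
tool_rot: [0.659, 0.753, 0.0, 0.001]
force: [0.9, 0.5, -0.2]
finger_gap: 0.237
[0.48693723 0.11882569 0.23588909] 20.17884821236798
(array([-0.008, -0.006,  0.369]), array([ 0.0002,  0.    , -0.0005]))
```

View pics/sg.png

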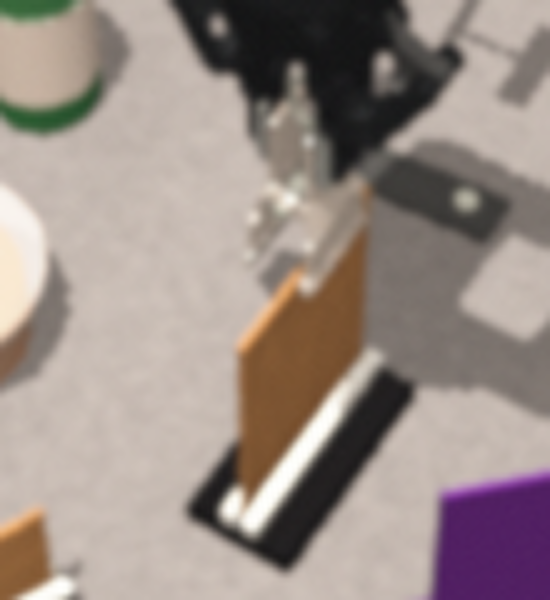

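```bash
cat > e.py <<'E'
from m import *
tag=sys.argv[1]
meas(tag)
z=np.load(f"/tmp/side{tag}.npz");P=cloud("side",z["im"],z["d"]);s=sense()
L=R.from_quat(s["tool_rot"]).inv().apply((P-s["tcp_pos"]).reshape(-1,3)).reshape(P.shape)
h=cv2.cvtColor(z["im"],cv2.COLOR_BGR2HSV)
m=(abs(L[...,0])<.07)&(abs(L[...,1])<.03)&(P[...,2]>.11)&(P[...,2]<.18)&(h[...,0]<20)&(h[...,1]>110)&(z["d"]>0)
q=np.c_[L[m],P[m][:,2]];print("card",len(q))
t=q[q[:,3]>q[:,3].max()-.008];f=q[q[:,3]<.15]
print("top",len(t),t[:,:2].min(0),t[:,:2].max(0),np.median(t,0)); print("face y",np.percentile(f[:,1],[5,50,95]), "x",f[:,0].min(),f[:,0].max())
for a in(-.05,-.04,.04,.03,.05):
    k=f[abs(f[:,0]-a)<.006]
    if len(k): print(a,np.median(k[:,1]))
print(s["force"],s["tcp_pos"])
E
python3 e.py g
```

```text
-0.05 17 x [-0.002   0.0119  0.0137] y [-0.0073  0.0171  0.0242  0.0345  0.0396]
-0.042 19 x [-0.0012  0.0089  0.0127] y [-0.0177  0.0051  0.0093  0.0162  0.0307]
-0.034 41 x [-0.0085  0.0085  0.0129] y [-0.0169 -0.01    0.0074  0.0094  0.0193]
-0.026 52 x [-0.0107  0.0069  0.0125] y [-0.0182 -0.0045  0.0057  0.0085  0.0208]
-0.018 42 x [-0.0122  0.0089  0.0129] y [-0.0181 -0.0116  0.0066  0.0087  0.0222]
-0.01 41 x [-0.0066  0.0087  0.0128] y [-0.0197 -0.0125  0.0068  0.0082  0.0209]
-0.002 23 x [-0.006   0.0067  0.0134] y [-0.0119  0.0028  0.007   0.0071  0.0083]
0.006 58 x [-0.008   0.0085  0.0167] y [-0.0128 -0.0054 -0.0006  0.0064  0.0083]
0.014 62 x [-0.0148  0.012   0.0192] y [-0.015  -0.0132 -0.0079  0.0016  0.0089]
0.022 42 x [-0.0168  0.0044  0.0218] y [-0.0167 -0.0154 -0.0143 -0.0067  0.0131]
0.03 45 x [-0.0205  0.0088  0.0215] y [-0.017  -0.0162 -0.0157  0.0113  0.0132]
0.038 32 x [-0.0173  0.0047  0.0212] y [-0.0171 -0.0168 -0.0164 -0.009   0.013 ]
0.046 45 x [-0.0209  0.0089  0.0222] y [-0.0175 -0.0167 -0.016   0.0116  0.0137]
0.054 39 x [-0.0254  0.005   0.0242] y [-0.0185 -0.0171 -0.0162  0.0106  0.013 ]
card 226
top 35 [ 0.0086 -0.0042] [ 0.0518 -0.0002] [ 0.0278 -0.003   0.0774  0.1586]
face y [-0.0043 -0.0034 -0.0024] x -0.05011115241124524 0.053410204103975636
-0.05 -0.0035916592522561974
-0.04 -0.003398288937120988
0.04 -0.003245497448260358
0.03 -0.0034315961407255817
0.05 -0.0032258301122896115
[ 0.307   0.1384 -1.1687] [0.487  0.1189 0.236 ]
```

```bash
python3 -m inch '[[1,[0,-0.008,0.06],[0,0,0]],[1,[0,-0.008,0.12],[0,0,0]],[1,[0,-0.008,0.18],[0,0,0]],[1,[0,-0.008,0.24],[0,0,0]],[1,[0,-0.008,0.3],[0,0,0]],[1,[0,-0.008,0.34],[0,0,0]],[1,[0,-0.008,0.36],[0,0,0]],[1,[0,-0.008,0.36],[0,0,0]],[1,[0,-0.008,0.36],[0,0,0]],[1,[0,-0.008,0.36],[0,0,0]]]'
python3 - <<'E'
from h import *
s=sense();print(s["tcp_pos"],s["finger_gap"]*85,s["force"])
for n in("side","top"):
    im,d=snapshot(n); cv2.imwrite(f"pics/{n}h.png",im); np.savez(f"/tmp/{n}h.npz",im=im,d=d)
crop("pics/sideh.png","pics/sh.png",180,290,180,300,5)
E
python3 e.py h
```

```text
t: 10.35
tcp_pos: [0.4858, 0.1189, 0.1996]
tool_rot: [0.658, 0.753, 0.0, 0.0]
force: [0.6, 0.8, -0.8]
finger_gap: 0.245
[0.48580204 0.11886577 0.19955532] 20.832211022449936 [ 0.58235951  0.82055443 -0.82857253]
-0.05 17 x [-0.0015  0.0121  0.0145] y [-0.0149  0.0059  0.0216  0.0286  0.0384]
-0.042 21 x [-0.0059  0.0092  0.0139] y [-0.019   0.0048  0.0109  0.0145  0.03  ]
-0.034 43 x [-0.0104  0.0093  0.013 ] y [-0.0176 -0.0066  0.0073  0.0094  0.0199]
-0.026 45 x [-0.0105  0.01    0.0134] y [-0.0172 -0.0103  0.0062  0.0071  0.0167]
-0.018 34 x [-0.0141  0.0109  0.0139] y [-0.0177 -0.0115  0.0066  0.0124  0.0211]
-0.01 37 x [-0.0125  0.0096  0.0134] y [-0.0193 -0.0116  0.0071  0.0077  0.0213]
-0.002 24 x [-0.0114  0.0039  0.0129] y [-0.0157 -0.0024  0.0071  0.0075  0.008 ]
0.006 60 x [-0.0107  0.0094  0.02  ] y [-0.0123 -0.0055  0.0005  0.0067  0.0079]
0.014 44 x [-0.0113  0.011   0.0193] y [-0.015  -0.013  -0.0051  0.0011  0.0097]
0.022 40 x [-0.0191  0.0008  0.0172] y [-0.0167 -0.0153 -0.0144 -0.0132  0.0118]
0.03 41 x [-0.0192  0.0094  0.0212] y [-0.0172 -0.0165 -0.0155  0.0106  0.0133]
0.038 30 x [-0.0195  0.008   0.0349] y [-0.0171 -0.0163 -0.0161 -0.0038  0.0123]
0.046 45 x [-0.022   0.0078  0.0525] y [-0.0175 -0.0165 -0.0155  0.0112  0.0128]
0.054 39 x [-0.0209  0.0091  0.0533] y [-0.0185 -0.0165 -0.0162 -0.0004  0.0143]
0.062 3 x [-0.0006  0.0526  0.0527] y [-0.0161 -0.0082  0.0003  0.0004  0.0005]
0.07 1 x [0.0534 0.0534 0.0534] y [-0. -0. -0. -0. -0.]
card 169
top 26 [ 0.0051 -0.0032] [0.0507 0.0005] [ 0.0245 -0.0014  0.0407  0.1588]
face y [-0.0029 -0.0019 -0.0011] x -0.048328827357301984 0.0525579118880172
-0.05 -0.002652367781038507
-0.04 -0.002632499912733576
0.04 -0.0019096041355220507
0.03 -0.001605070945253279
0.05 -0.001825570344607909
[-0.295  -0.0931 -0.6271] [0.4858 0.1189 0.1996]
```

View pics/sh.png

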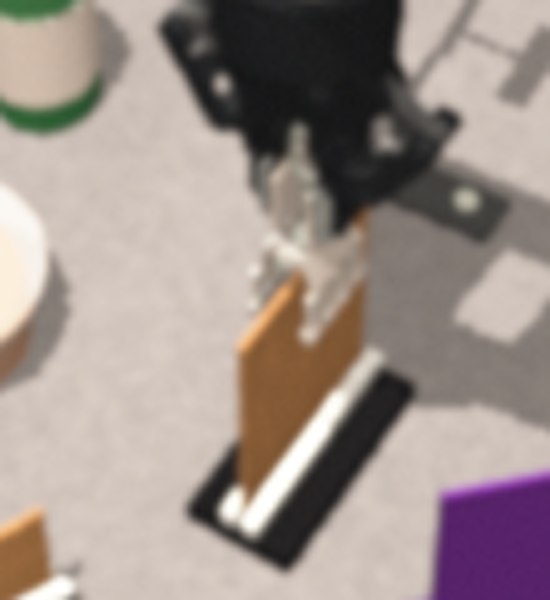

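View pics/sideh.png

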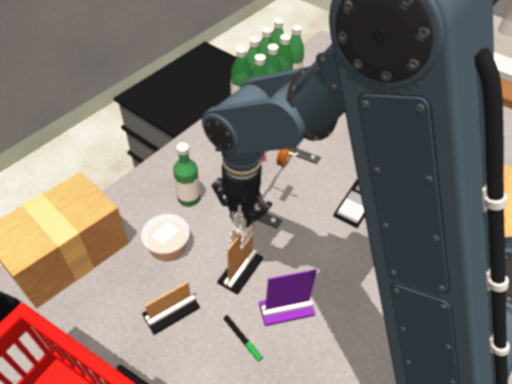

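```bash
python3 -m inch '[[1,[0,0,0],[0,0,0]],[1,[0,0,0],[0,0,0]],[1,[0,0,0],[0,0,0]],[1,[0,0,0],[0,0,0]],[1,[0,0,0],[0,0,0]]]'
python3 - <<'E'
from h import *
s=sense();print(s["t"],s["tcp_pos"],s["finger_gap"]*85,s["force"],abs(s["qd"]).max())
a=np.load("/tmp/side0.npz")["im"].astype(int);b,_=snapshot("side");cv2.imwrite("pics/sidei.png",b)
d=(abs(a-b).max(2)>40).astype(np.uint8)*255; cv2.imwrite("pics/diff.png",d)
# card edges before/after, stand and bystander regions
for nm,(u0,u1,v0,v1) in dict(cardlow=(135,205,280,335),tub=(138,195,210,262),bottle=(170,203,140,208),marker=(220,265,312,362),purple=(255,320,268,326),stand=(215,265,262,295),roll=(272,300,138,168)).items(): print(nm,(d[v0:v1,u0:u1]>0).sum())
E
```

```text
t: 10.95
tcp_pos: [0.4856, 0.1189, 0.1993]
tool_rot: [0.658, 0.753, 0.0, 0.0]
force: [0.7, 0.3, -0.5]
finger_gap: 0.243
10.95 [0.48560693 0.1188774  0.19932499] 20.689956905682482 [ 0.70098423  0.25505408 -0.52537548] 0.0009215078969354905
cardlow 2516
tub 1903
bottle 1304
marker 1915
purple 1800
stand 878
roll 525
```

View pics/diff.png

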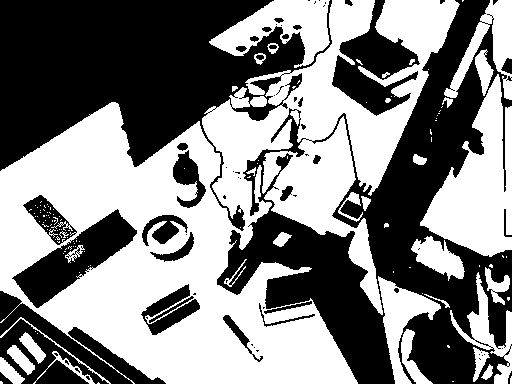

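Run:
```python
import cv2,numpy as np
a=cv2.imread("pics/side0.png",0);b=cv2.imread("pics/sidei.png",0)
for nm,(u0,u1,v0,v1) in dict(cardlow=(140,202,280,333),tub=(138,195,210,262),bottle=(170,203,140,208),marker=(220,265,312,362),purple=(258,318,268,326),stand=(217,262,262,293),card=(222,246,240,280),roll=(276,294,140,166),pink=(250,263,133,158)).items():
    t=a[v0:v1,u0:u1];r=cv2.matchTemplate(b[v0-6:v1+6,u0-6:u1+6],t,cv2.TM_CCOEFF_NORMED);_,m,_,l=cv2.minMaxLoc(r);print(nm,round(m,3),l[0]-6,l[1]-6)
```

```text
cardlow 0.992 0 0
tub 0.979 0 0
bottle 0.988 0 0
marker 0.999 0 0
purple 0.976 0 0
stand 0.992 0 0
card 0.962 0 0
roll 0.404 0 0
pink 0.503 -6 3
```

```bash
python3 -c "
from station import *
print(sign_off())"
```

```text
the job is handed in; nothing more can be done
None
```

I lifted the white clip about 10 mm and drew it off the right hook. It is now held squeezed wide open over the middle of the taller brown card's top edge, one jaw on each side. I handed the job in at about 11 s, with the gripper still holding it.

**Squeeze timing:** the handles were already fully squeezed when the clip was lifted. The gripper's minimum force (20 N, I used 30 N) is above the 10 N that opens the jaws fully.

**Fit on the card:** the last depth picture shows the edge about 20 mm inside the jaws. The card is centred to within about 1 mm, which leaves about 10 mm clear on each side.

**Stillness and contact:** the arm was still (joint speeds about 0.001 rad/s). The wrist force was only noise, under 1 N, so nothing suggests the clip touches the card.

**Gripper reading:** the opening was about 20.5 mm, against the 22 mm given for the full squeeze. The picture shows the jaws fully apart, so I put the difference down to pad compliance or calibration.

**Other things on the bench:**
- **Confirmed in place:** comparing pictures from before and after, both brown cards, the purple card, the tub, the bottle and the marker had not moved.
- **Only partly checked:** the gripper covers part of the roll in the last view, so its comparison was inconclusive. It was seen still hanging on its hook. The spare pink clip's comparison was inconclusive too.
- **Not compared:** the hand terminal; the arm did not work near it.
- **First check failed:** a plain difference of the two pictures was useless because the image brightness had changed, so I matched each object's image patch instead.

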